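# Hold a turntable brake lever at its stop for the gap check

## Robot

A 6-joint arm with a two-finger parallel gripper is mounted at the origin on the work surface. World frame = base frame: x ahead of the robot, y to its left, z up, the work surface at z = 0. Lengths are in m, angles in rad, forces in N, time in s.
With the tool pointing down it reaches from about 0.35 to 0.975 m from the base axis. Payload 4.9 kg.
Tool frame: the origin (TCP) lies between the finger pads; the fingertips stand 19 mm ahead of it and the grasp point (between the pads) is the TCP; z points along the fingers, y is the direction in which the jaws open and shut (so a half turn about z gives the same grasp; the last joint's range is limited). The gripper opens to 85 mm and grips with 20 to 120 N. Pads are 22 mm wide; open, the fingers measure 114 mm over their backs; the gripper's body (76 mm by 85 mm) begins 54 mm behind the grasp point. The pads swing forward as they close: fully open they stand 13 mm farther back than shut.
Start: joints at [-1.32, 0.053, 1.613, -0, 1.476, -0.119], TCP at [0.226, -0.583, 0.25] pointing down, gripper open.
Joint ranges: [-3.01, 3.01], [-1.01, 2.22], [0.06, 2.58], [-1.02, 4.17], [0.09, 2.62], [-3.14, 3.14]. Speed limits (rad/s): [2.57, 2.57, 3.14, 3.14, 3.14, 3.14].

## Interface

Orientations are given as a unit quaternion [w, x, y, z].
In Python, from plant import state, grab_frame, calibration, job_done gives the robot as it stands. The module is installed in compiled form; this text tells all that it offers.
- The arm moves only by the tool servo_tool, never from a script. Its argument "deltas" is a list that holds one entry, the list of rows, each a list of 5 numbers: the finger opening in mm, from 0 to 85.4, then the shift along the world's x, y, z in mm, then the turn about the world's z in units of 6 degrees (1.0 is 6 degrees). A call has 1 to 5 rows; each row is the pose to reach, as a shift and turn from the pose commanded when the call began; what a row does not reach only later rows make up. A row lasts 1/8 s, in which the tool goes at most 62.5 mm and 10.7 degrees, less where a joint would pass 70% of its speed; a pose out of reach is approached as far as the arm can. A call with a gripper value outside its range is refused whole. The fingers move at their own pace and stop on an object; the grip force is fixed at half the most. Time passes only in rows, so rows that repeat a pose let the fingers close. It gives the time, the measured TCP pose, the force and the opening at its end, in the units of the state.
- state(): the state, without advancing time (a new reading comes with each control period).
- grab_frame(name): name is "scene" or "top"; returns the picture (480x640x3 uint8, red, green, blue); there is no depth.
- calibration(name): a dict with "intrinsics" (3x3 intrinsics, pixels), "world_from_camera" (4x4, takes a point from camera to world coordinates). Camera axes: x right, y down, z forward; pixel columns grow to the right and rows downward; lengths in m; the calibration is good to about 2 mm. A picture is of the moment at which its call begins. calibration takes no time and is no camera call.
- job_done(): hands the job in, once; it reports no verdict.
The state is a dict: "time": time; "joint_pos": joint angles; "joint_vel": joint speeds; "joint_efforts": joint torques, N m; "tool_pos": TCP position; "tool_rot": TCP orientation; "contact_force": force on the tool from outside, world axes, zero at the start; "ft_torque": the same for the moment, N m; "gripper_width": opening from 0.0 (shut) to 1.0 (fully open).
Only numpy, scipy, OpenCV 4.12 (cv2) and the standard library are available. Lean on these libraries where they do the work, as an engineer would, in place of code of your own. Each camera call takes 0.05 s, during which the arm holds its last target.

## Task

On the brake unit with the rusty iron lever and ivory ball end, first work the lever with the backs (the outside) of your fingers: press it firmly in towards the bar until it comes up against its stop, hold it a moment, and let it come all the way back out. Then press it firmly against its stop again and finish while holding it there, so that I can gauge the gap left to the bar: push only from the outer side, without force enough to strain it, never gripping the lever or touching the bar. Leave the brass-levered unit and everything else in the tray alone.

Things in the scene. Friction and masses are not known exactly. Their poses are not given: they have to be found in the camera images.
- brake_unit: the brake unit to check, fixed: dark walnut board 120 x 190 mm (its x, y), 12 mm thick, origin under its centre, z up. The lever's upright hinge is at x +5, y -75 mm; the lever runs from it towards +y, on the -x side of the bar. A thin stop pin, 70 mm high, stands between lever and bar at x +13.5, y -30 mm
- brake_bar: the fixed steel bar of that unit, 14 mm thick, along the unit's y axis at its x = +37 mm, 62 mm above the tray, on two posts (origin and axes those of brake_unit); not to be touched
- brake_lever (a joint): turn of the rusty iron lever about its hinge: 0 = out at rest, slanting 0.35 rad away from the bar; grows as it is pressed in; 0.35 = at its stop, along the unit's y axis, 21 mm clear of the bar. A spring returns it: at brake_pad about 1.5 N starts it and 4 N brings it to the stop; firm against the stop means 8 to 15 N in all, over 30 N strains it
- brake_pad (a point): the spot to press: on the lever's outer face (away from the bar), 110 mm from the hinge, 62 mm above the tray; moves with the lever. x points square into the face (the way to press), y along the lever to its end, z up. The lever is a flat strip 8 mm thick, 22 mm high (51 to 73 mm above the tray), 145 mm long, then a 24 mm ivory ball
- spare_unit: another brake unit of the same shape and size on a pale board, with a brass lever and black ball end; fixed; to be left alone
- spare_lever (a joint): turn of the brass lever of the spare unit, 0 = out at rest; to be left alone
- record_weight: cobalt-blue glass record weight, 64 mm across, 48 mm high, loose; origin under its middle; to be left alone
- ivory_knob: ivory-coloured celluloid knob, 38 mm across, 33 mm high, loose; origin under its middle; to be left alone
- tone_arm_base: round walnut tone arm base with a brass stub, 80 mm across, 54 mm high, loose; origin under its middle; to be left alone
- diaphragm_clamp: C-shaped brass diaphragm clamp, about 45 x 110 mm, 12 mm high, loose; origin under its middle; to be left alone
- screwdriver: screwdriver lying down, loose; origin under its middle; to be left alone
- needle_tin: green round tin, 56 mm across, 45 mm high, loose; origin under its middle; to be left alone
Things that resemble listed ones, but are neither listed nor needed, are in the scene too. Of the things like the brake_unit, leave any that is pink or purple; of the rest the larger one is meant.

How it is judged:
By the outcome, as a careful person would: the job done as asked, in the order asked, and still so for the second after the job is handed in, while the arm keeps its last pose, push and grip.
It also fails if it takes over 54 s, if anything falls off the work surface, if the arm or the gripper's body presses on something with over 40 N, if the wrist force passes 120 N, or if a joint passes its speed limit or range.

## Working session

There is one attempt and no reset: what is moved stays moved. The work goes in short steps, Python scripts to look and compute and a tool call to move; the robot and the scene stay as the last step left them, time stands still between calls to the robot, and variables do not carry over. Pictures are saved under pics/ and viewed, and the job is handed in when it is done.

Besides the shell and the picture viewer there is one more tool, called as name(argument=value, ...), one argument or row to a line, values as JSON. servo_tool: Moves the arm, as the interface text tells. Its arguments: {"type":"object","properties":{"deltas":{"type":"array","items":{"type":"array","items":{"type":"array","items":{"type":"number"}}}}},"required":["deltas"]}

```bash
mkdir -p pics; ls; python3 - <<'E'
from plant import state, grab_frame, calibration
import cv2, json
s=state()
for k,v in s.items(): print(k,v)
for n in("scene","top"):
    cv2.imwrite(f"pics/{n}0.png",cv2.cvtColor(grab_frame(n),cv2.COLOR_RGB2BGR)); c=calibration(n); print(n,c)
E
```

```text
pics
time 0.0
joint_pos [-1.32001231e+00  5.33492803e-02  1.61431850e+00 -1.40583073e-05
  1.47599255e+00 -1.19009924e-01]
joint_vel [-0.00016007 -0.00132137 -0.00163192 -0.00107785  0.00210013 -0.00250745]
joint_efforts [ 4.50918997e-04 -3.93680906e+01 -3.70178533e+01 -1.34038405e-04
  6.99764933e-03  1.17621505e-05]
tool_pos [ 0.22573257 -0.58217613  0.24905304]
tool_rot [-1.03113265e-03  9.82954548e-01  1.83845826e-01 -7.50488785e-05]
contact_force [ 0.4267372  -0.18256649  0.0464658 ]
ft_torque [ 0.0101721  -0.01469151  0.00417602]
gripper_width 1.0008066776019786
scene {'intrinsics': array([[473.1324082 ,   0.        , 318.37128875],
       [  0.        , 473.1324082 , 238.11139973],
       [  0.        ,   0.        ,   1.        ]]), 'world_from_camera': array([[ 0.84225627,  0.30502238, -0.44448366,  1.06689195],
       [ 0.53907183, -0.48029291,  0.69189615, -0.76729921],
       [-0.00243854, -0.82236249, -0.56895868,  0.74387169],
       [ 0.        ,  0.        ,  0.        ,  1.        ]])}
top {'intrinsics': array([[561.7518491 ,   0.        , 315.53582265],
       [  0.        , 561.7518491 , 241.87388057],
       [  0.        ,   0.        ,   1.        ]]), 'world_from_camera': array([[ 2.14791312e-02, -9.97337547e-01,  6.96883418e-02,
         4.03172954e-01],
       [-9.99769163e-01, -2.13907877e-02,  2.01378434e-03,
         4.11906105e-02],
       [-5.17734207e-04, -6.97155095e-02, -9.97566780e-01,
         1.75915792e+00],
       [ 0.00000000e+00,  0.00000000e+00,  0.00000000e+00,
         1.00000000e+00]])}
```

View pics/scene0.png

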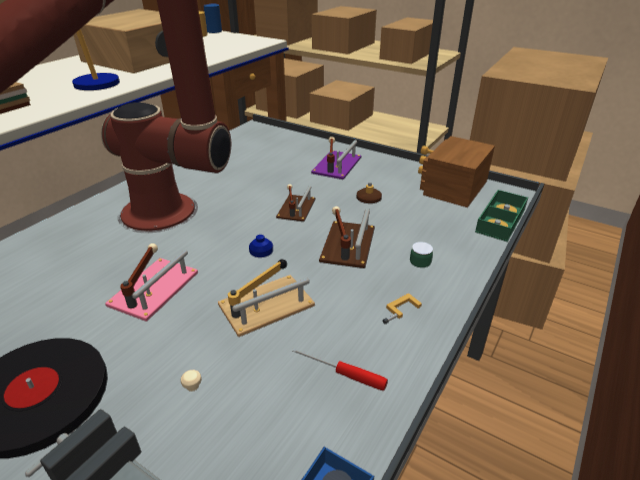

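View pics/top0.png

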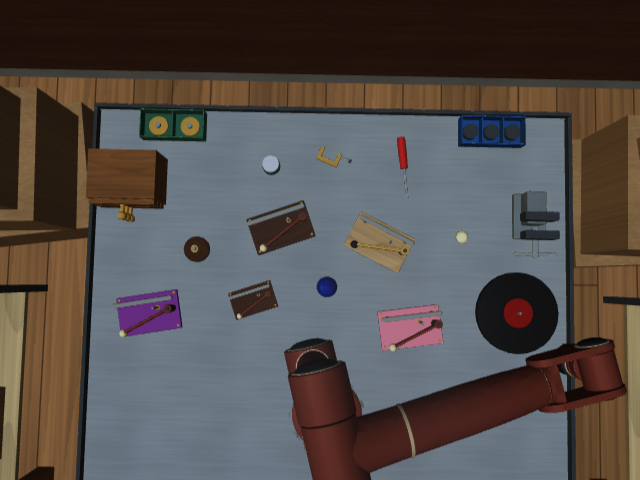

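```bash
cat > h.py <<'E'
import numpy as np,cv2
from plant import calibration
def ray(n,u,v,z):
    c=calibration(n);K=c["intrinsics"];T=c["world_from_camera"]
    d=T[:3,:3]@np.linalg.solve(K,[u,v,1.]);o=T[:3,3]
    return o+d*(z-o[2])/d[2]
def proj(n,p):
    c=calibration(n);K=c["intrinsics"];T=np.linalg.inv(c["world_from_camera"])
    q=K@(T[:3,:3]@np.asarray(p)+T[:3,3]);return q[:2]/q[2]
E
python3 - <<'E'
import cv2
for n,(x,y,w,h) in {"top":(235,190,100,75),"scene":(300,190,100,85)}.items():
    im=cv2.imread(f"pics/{n}0.png")[y:y+h,x:x+w]
    cv2.imwrite(f"pics/{n}0c.png",cv2.resize(im,None,fx=7,fy=7,interpolation=cv2.INTER_CUBIC))
E
```

```text
(no output)
```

View pics/top0c.png

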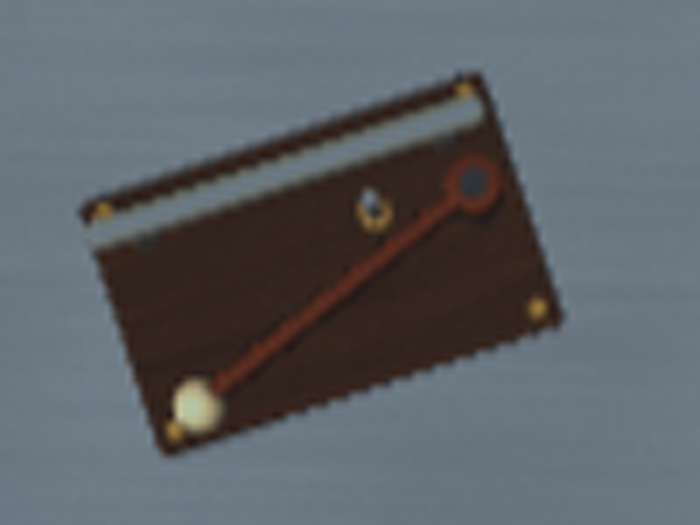

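View pics/scene0c.png

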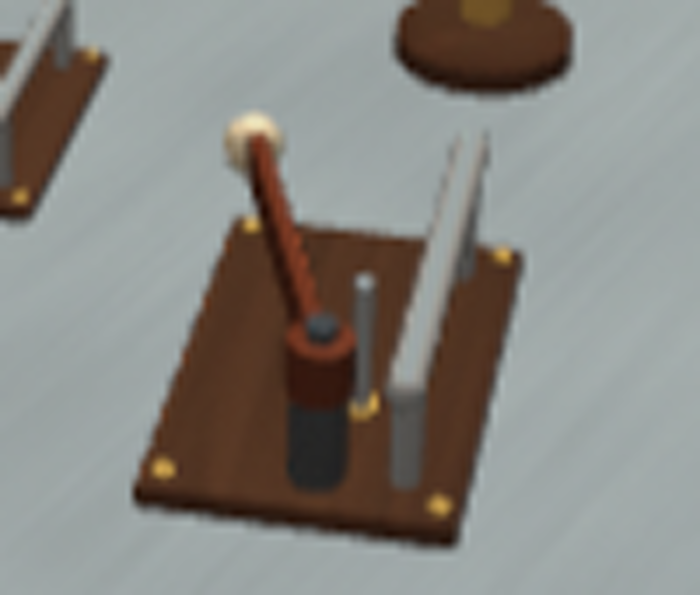

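```bash
cat > fit.py <<'E'
import numpy as np
from h import *
f=lambda x,y,ox,oy:(ox+(x+.5)/7-.5,oy+(y+.5)/7-.5)
def rigid(A,B):
    a=A-A.mean(0);b=B-B.mean(0)
    th=np.arctan2((a[:,0]*b[:,1]-a[:,1]*b[:,0]).sum(),(a*b).sum())
    R=np.array([[np.cos(th),-np.sin(th)],[np.sin(th),np.cos(th)]])
    t=B.mean(0)-R@A.mean(0);return th,R,t,(A@R.T+t-B)
sh=145+10
ball=np.array([5-np.sin(.35)*155,-75+np.cos(.35)*155])
U={"c1":(60,95,12),"c2":(60,-95,12),"c3":(-60,-95,12),"c4":(-60,95,12),"hinge":(5,-75,78),"ball":(*ball,62)}
pt={"c1":(80,208),"c2":(478,70),"c3":(562,322),"c4":(165,455),"hinge":(473,182),"ball":(198,405)}
ps={"c1":(522,258),"c2":(455,530),"c3":(137,490),"c4":(240,218),"ball":(254,141),"hinge":(321,326)}
for n,P,o in(("top",pt,(235,190)),("scene",ps,(300,190))):
  for keys in (["c1","c2","c3","c4"],list(P)):
    A=np.array([U[k][:2] for k in keys])/1e3
    B=np.array([ray(n,*f(*P[k],*o),U[k][2]/1e3)[:2] for k in keys])
    th,R,t,r=rigid(A,B)
    print(n,len(keys),"th",np.degrees(th),"t",t*1e3,"res",(r*1e3).round(1).tolist())
E
python3 fit.py
```

```text
top 4 th 20.13470795401265 t [568.81855901 155.16565894] res [[1.1, 1.4], [0.6, -0.7], [0.3, -1.9], [-2.0, 1.2]]
top 6 th 20.090464699963132 t [569.14113827 154.97687557] res [[1.5, 1.2], [0.9, -0.9], [0.5, -2.1], [-1.6, 1.1], [0.5, -0.3], [-1.8, 1.1]]
scene 4 th 19.454871326177884 t [572.06210491 150.7031324 ] res [[0.4, 4.6], [2.7, -2.8], [-1.5, -1.6], [-1.5, -0.2]]
scene 6 th 19.36133071050848 t [571.150395  151.9227369] res [[-0.4, 5.7], [1.6, -1.7], [-2.6, -0.3], [-2.3, 1.2], [1.8, -1.9], [1.8, -3.0]]
```

```bash
cat > plan.py <<'E'
import numpy as np
th=np.radians(19.9);t=np.array([570.2,153.8])
R=lambda a:np.array([[np.cos(a),-np.sin(a)],[np.sin(a),np.cos(a)]])
def tcp(q,off):  # off = gap between finger back and lever face
    phi=.35-q
    u=np.array([5,-75])+R(phi)@np.array([-4-14.5-off,110])
    return t+R(th)@u, np.degrees(th+phi)
if __name__=="__main__":
    for q,o in((0,30),(0,10),(0,0),(.1,0),(.2,0),(.3,0),(.35,0),(.35,-5)):
        p,a=tcp(q,o); print(q,o,p.round(1),"tool y angle",a.round(1))
    p,a=tcp(0,30)
    print("shift from start",p-[225.7,-582.2],"turn units",(a+68.8)/6)
E
python3 plan.py
```

```text
0 30 [492.6 138.2] tool y angle 40.0
0 10 [507.9 151. ] tool y angle 40.0
0 0 [515.6 157.4] tool y angle 40.0
0.1 0 [523.3 165.5] tool y angle 34.2
0.2 0 [531.7 172.8] tool y angle 28.5
0.3 0 [540.8 179.3] tool y angle 22.8
0.35 0 [545.6 182.1] tool y angle 19.9
0.35 -5 [550.3 183.8] tool y angle 19.9
shift from start [266.9132151  720.35745409] turn units 18.125587138263136
```

servo_tool(
  deltas=[
    [[0,20,50,0,1.2],[0,40,105,0,2.6],[0,60,160,0,4.0],[0,80,215,0,5.4],[0,100,270,0,6.8]],
  ],
)

```text
time: 0.72
tool_pos: [0.326, -0.3108, 0.2498]
tool_rot: [-0.0, 0.856, 0.517, 0.0]
contact_force: [1.0, 1.2, 0.7]
gripper_width: 0.003
```

servo_tool(
  deltas=[
    [[0,20,55,0,1.4],[0,40,110,0,2.8],[0,60,165,0,4.2],[0,80,220,0,5.6],[0,100,270,0,7.0]],
  ],
)

```text
time: 1.35
tool_pos: [0.426, -0.0407, 0.2501]
tool_rot: [0.0, 0.614, 0.79, 0.0]
contact_force: [0.6, -0.3, -0.1]
gripper_width: 0.001
```

servo_tool(
  deltas=[
    [[0,20,55,0,1.4],[0,40,110,0,2.8],[0,55,150,0,3.8],[0,67,180,0,4.3],[0,67,180,0,4.3]],
  ],
)

```text
time: 1.98
tool_pos: [0.4928, 0.1388, 0.2496]
tool_rot: [-0.001, 0.423, 0.906, -0.0]
contact_force: [-0.5, 0.1, -0.5]
gripper_width: -0.0
```

servo_tool(
  deltas=[
    [[0,0,0,-55,0],[0,0,0,-110,0],[0,0,0,-160,0],[0,0,0,-188,0],[0,0,0,-188,0]],
  ],
)

```text
time: 2.6
tool_pos: [0.4902, 0.136, 0.0594]
tool_rot: [-0.003, 0.425, 0.905, -0.002]
contact_force: [0.0, -0.6, 0.9]
gripper_width: 0.001
```

```bash
python3 - <<'E'
from plant import state, grab_frame
import cv2
for n,(x,y,w,h) in {"top":(235,190,100,75),"scene":(300,150,120,100)}.items():
    im=cv2.cvtColor(grab_frame(n),cv2.COLOR_RGB2BGR); cv2.imwrite(f"pics/{n}1.png",im)
    cv2.imwrite(f"pics/{n}1c.png",cv2.resize(im[y:y+h,x:x+w],None,fx=6,fy=6,interpolation=cv2.INTER_CUBIC))
s=state();print(s["time"],s["tool_pos"],s["contact_force"])
E
```

```text
2.7 [0.49336297 0.13674296 0.06323945] [-0.67678409  0.0708269   0.98881604]
```

View pics/top1c.png

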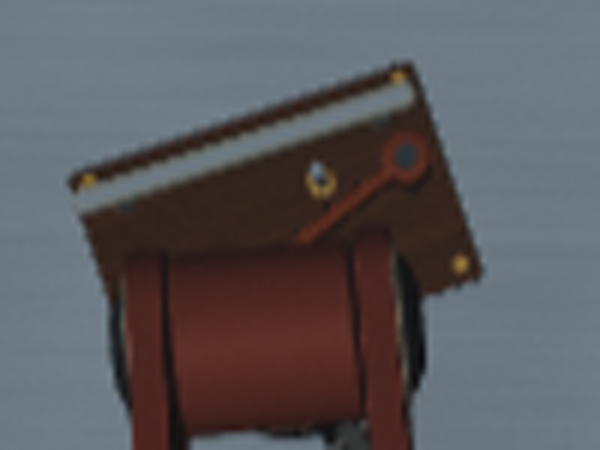

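View pics/scene1c.png

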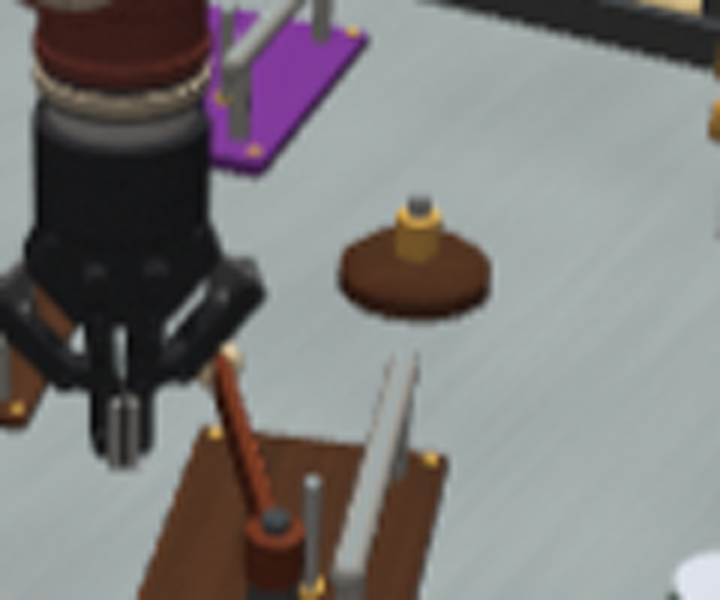

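servo_tool(
  deltas=[
    [[0,8,7,0,0],[0,14,12,0,0],[0,17,14,0,0],[0,19,16,0,0],[0,19,16,0,0]],
  ],
)

```text
time: 3.32
tool_pos: [0.5119, 0.1534, 0.0622]
tool_rot: [-0.0, 0.424, 0.906, -0.0]
contact_force: [0.3, -0.4, -0.3]
gripper_width: 0.0
```

servo_tool(
  deltas=[
    [[0,1,1,0,0],[0,2,2,0,0],[0,3,2.5,0,0],[0,4,3.5,0,0],[0,5,4,0,0]],
  ],
)

```text
time: 3.95
tool_pos: [0.5168, 0.1573, 0.0623]
tool_rot: [-0.0, 0.424, 0.906, -0.0]
contact_force: [-1.6, -0.9, 1.1]
gripper_width: -0.001
```

```bash
python3 - <<'E'
from plant import state, grab_frame
import cv2
for n,(x,y,w,h) in {"scene":(300,150,120,100)}.items():
    im=cv2.cvtColor(grab_frame(n),cv2.COLOR_RGB2BGR); cv2.imwrite(f"pics/{n}2.png",im)
    cv2.imwrite(f"pics/{n}2c.png",cv2.resize(im[y:y+h,x:x+w],None,fx=6,fy=6,interpolation=cv2.INTER_CUBIC))
s=state();print(s["time"],s["tool_pos"],s["contact_force"])
E
```

```text
4.0 [0.51677955 0.1572533  0.06225815] [-1.50909342 -0.53501903  0.67393547]
```

View pics/scene2c.png

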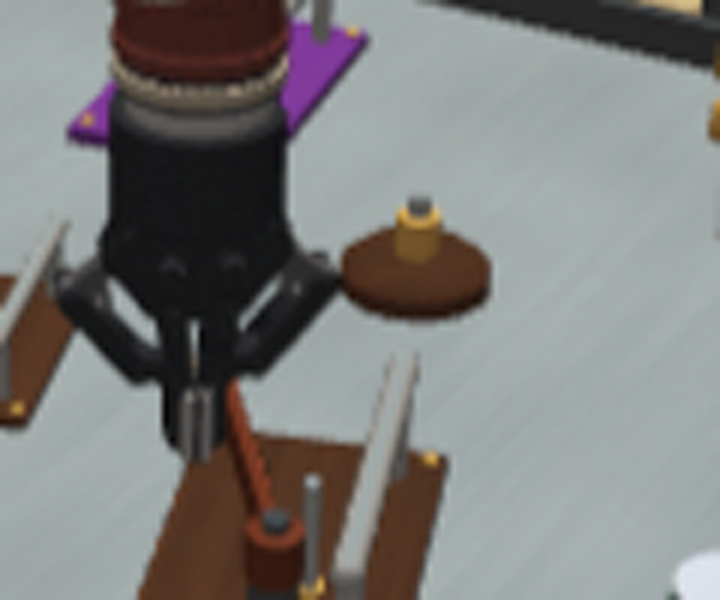

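servo_tool(
  deltas=[
    [[0,4,4,0,-0.5],[0,8,8,0,-0.95],[0,12,11.5,0,-1.4],[0,16,15,0,-1.9],[0,20,18.5,0,-2.4]],
  ],
)

```text
time: 4.62
tool_pos: [0.5364, 0.1753, 0.0621]
tool_rot: [-0.0, 0.535, 0.845, -0.001]
contact_force: [-1.7, -2.8, 1.3]
gripper_width: 0.003
```

servo_tool(
  deltas=[
    [[0,2.5,2,0,-0.25],[0,4.5,3.0,0,-0.5],[0,6,4,0,-0.7],[0,7,5,0,-0.8],[0,7,5,0,-0.8]],
  ],
)

```text
time: 5.25
tool_pos: [0.5437, 0.1806, 0.062]
tool_rot: [-0.0, 0.569, 0.822, -0.0]
contact_force: [-2.3, -4.2, 0.0]
gripper_width: -0.003
```

servo_tool(
  deltas=[
    [[0,1,-0.5,0,-0.1],[0,1.5,-0.5,0,-0.1],[0,1.5,-0.5,0,-0.1]],
  ],
)

```text
time: 5.62
tool_pos: [0.5449, 0.1808, 0.0621]
tool_rot: [-0.001, 0.574, 0.819, 0.0]
contact_force: [-6.3, 1.9, -0.6]
gripper_width: 0.003
```

```bash
cat > f.py <<'E'
import numpy as np
from plant import state
s=state();F=s["contact_force"];a=np.radians(19.9)
print(s["time"],s["tool_pos"],"F",F,"normal",-(F[0]*np.cos(a)+F[1]*np.sin(a)),"tang(+unit y)",-F[0]*np.sin(a)+F[1]*np.cos(a),np.linalg.norm(F))
w,x,y,z=s["tool_rot"];print("tool y angle",np.degrees(np.arctan2(y*y-x*x,2*x*y)))
E
python3 f.py
```

```text
5.625 [0.54490188 0.18080467 0.0620508 ] F [-6.30257394  1.93821547 -0.64836261] normal 5.26650653656521 tang(+unit y) 3.967748281719041 6.625669144092195
tool y angle 20.001574897464167
```

servo_tool(
  deltas=[
    [[0,0.4,0.4,0,0],[0,0.4,0.4,0,0]],
  ],
)

```text
time: 5.88
tool_pos: [0.5454, 0.1809, 0.0621]
tool_rot: [-0.0, 0.574, 0.819, -0.0]
contact_force: [-4.7, 1.0, -1.5]
gripper_width: 0.0
```

```bash
python3 f.py
```

```text
5.875 [0.54543491 0.18093821 0.06206586] F [-4.74395438  0.99443354 -1.50513831] normal 4.122199132600102 tang(+unit y) 2.54979910914968 5.075376094960428
tool y angle 19.99668802239071
```

servo_tool(
  deltas=[
    [[0,0.5,0.4,0,0],[0,0.5,0.4,0,0]],
  ],
)

```text
time: 6.12
tool_pos: [0.546, 0.1812, 0.0621]
tool_rot: [-0.0, 0.574, 0.819, -0.0]
contact_force: [-4.9, 1.0, 0.2]
gripper_width: -0.001
```

```bash
python3 f.py
```

```text
6.125 [0.54602249 0.18117083 0.06205077] F [-4.92672849  1.02317229  0.1857859 ] normal 4.284277376851144 tang(+unit y) 2.6390343788893422 5.035280676753758
tool y angle 19.99062460213958
```

servo_tool(
  deltas=[
    [[0,0.5,0.4,0,0],[0,0.5,0.4,0,0]],
  ],
)

```text
time: 6.38
tool_pos: [0.5465, 0.1813, 0.0621]
tool_rot: [-0.0, 0.574, 0.819, -0.0]
contact_force: [-5.8, -0.1, -0.8]
gripper_width: 0.001
```

```bash
python3 f.py
```

```text
6.375 [0.54645995 0.18134199 0.06208976] F [-5.84746543 -0.13071783 -0.75134787] normal 5.542795997321232 tang(+unit y) 1.867445227639569 5.896987600516065
tool y angle 19.988073597796788
```

servo_tool(
  deltas=[
    [[0,0.5,0.3,0,0],[0,0.5,0.3,0,0]],
  ],
)

```text
time: 6.62
tool_pos: [0.5466, 0.1814, 0.0621]
tool_rot: [-0.001, 0.574, 0.819, -0.001]
contact_force: [-6.5, 0.1, -0.1]
gripper_width: -0.002
```

```bash
python3 f.py
```

```text
6.625 [0.54658148 0.18142446 0.0620809 ] F [-6.46311285  0.05470328 -0.11877031] normal 6.058568400408464 tang(+unit y) 2.2513482902143083 6.464435518446622
tool y angle 19.99079321724516
```

servo_tool(
  deltas=[
    [[0,0.5,0.3,0,0],[0,0.5,0.3,0,0]],
  ],
)

```text
time: 6.88
tool_pos: [0.5467, 0.1815, 0.0621]
tool_rot: [-0.001, 0.574, 0.819, -0.002]
contact_force: [-9.7, -1.8, 2.0]
gripper_width: -0.001
```

```bash
python3 f.py
```

```text
6.875 [0.54672231 0.18145865 0.06205382] F [-9.67669504 -1.79978859  2.0187714 ] normal 9.711492687235243 tang(+unit y) 1.6014292647851673 10.047542181535782
tool y angle 19.98790462536889
```

servo_tool(
  deltas=[
    [[0,0.3,0.3,0,0],[0,0.3,0.3,0,0],[0,0.3,0.3,0,0],[0,0.3,0.3,0,0]],
  ],
)

```text
time: 7.38
tool_pos: [0.5468, 0.1815, 0.062]
tool_rot: [-0.001, 0.574, 0.819, -0.002]
contact_force: [-9.5, -1.9, 3.2]
gripper_width: -0.002
```

```bash
python3 f.py; python3 - <<'E'
from plant import grab_frame
import cv2
im=cv2.cvtColor(grab_frame("scene"),cv2.COLOR_RGB2BGR); x,y,w,h=300,150,120,100
cv2.imwrite("pics/scene3c.png",cv2.resize(im[y:y+h,x:x+w],None,fx=6,fy=6,interpolation=cv2.INTER_CUBIC))
E
python3 f.py
```

```text
7.375 [0.54680922 0.1815153  0.06201397] F [-9.50485896 -1.86295392  3.17600711] normal 9.571417444363915 tang(+unit y) 1.483546168527894 10.193133094989944
tool y angle 19.989249988330318
7.425 [0.54681278 0.18153267 0.06204603] F [-9.04001109 -2.35137583  2.45179007] normal 9.300575346803676 tang(+unit y) 0.8660641339043109 9.657227521053182
tool y angle 19.992297952178685
```

View pics/scene3c.png

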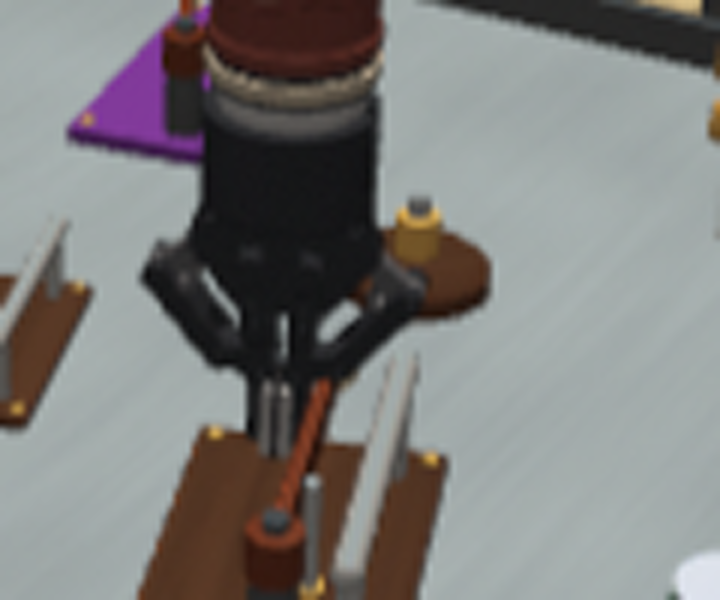

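servo_tool(
  deltas=[
    [[0,0.3,0.1,0,0],[0,0.3,0.1,0,0],[0,0.3,0.1,0,0],[0,0.3,0.1,0,0],[0,0.3,0.1,0,0]],
  ],
)

```text
time: 8.05
tool_pos: [0.5469, 0.1816, 0.062]
tool_rot: [-0.001, 0.574, 0.819, -0.002]
contact_force: [-9.8, -2.4, 3.5]
gripper_width: 0.005
```

```bash
python3 f.py
```

```text
8.05 [0.54687094 0.18156135 0.0620272 ] F [-9.76329446 -2.44521401  3.51662532] normal 10.012610706621134 tang(+unit y) 1.024020072685734 10.661502890202296
tool y angle 19.99014064959691
```

servo_tool(
  deltas=[
    [[0,0.2,0.1,0,0],[0,0.2,0.1,0,0],[0,0.2,0.1,0,0],[0,0.2,0.1,0,0],[0,0.2,0.1,0,0]],
  ],
)

```text
time: 8.68
tool_pos: [0.547, 0.1816, 0.062]
tool_rot: [-0.001, 0.574, 0.819, -0.002]
contact_force: [-12.1, -3.1, 4.4]
gripper_width: -0.001
```

```bash
python3 f.py
```

```text
8.675 [0.54695609 0.18157191 0.06203513] F [-12.11538667  -3.10362166   4.37811366] normal 12.448363585036045 tang(+unit y) 1.2055312664013895 13.250771330078603
tool y angle 19.991321898072076
```

servo_tool(
  deltas=[
    [[0,-4,-2,0,0.2],[0,-9,-5,0,0.6],[0,-14,-9,0,1.1],[0,-19,-13,0,1.7],[0,-24,-17.5,0,2.3]],
  ],
)

```text
time: 9.3
tool_pos: [0.5254, 0.1647, 0.0628]
tool_rot: [0.001, 0.47, 0.883, 0.0]
contact_force: [-2.6, -0.3, -1.8]
gripper_width: -0.001
```

servo_tool(
  deltas=[
    [[0,-5,-5,0,0.6],[0,-9,-9,0,1.05],[0,-14,-13,0,1.05],[0,-18,-17,0,1.05],[0,-18,-17,0,1.05]],
  ],
)

```text
time: 9.93
tool_pos: [0.5069, 0.1478, 0.0627]
tool_rot: [0.001, 0.422, 0.906, 0.0]
contact_force: [0.8, 0.2, 0.3]
gripper_width: 0.001
```

```bash
python3 f.py; python3 - <<'E'
from plant import grab_frame
import cv2
for n,(x,y,w,h) in {"top":(235,190,100,75),"scene":(300,150,120,100)}.items():
    im=cv2.cvtColor(grab_frame(n),cv2.COLOR_RGB2BGR)
    cv2.imwrite(f"pics/{n}4c.png",cv2.resize(im[y:y+h,x:x+w],None,fx=6,fy=6,interpolation=cv2.INTER_CUBIC))
E
python3 f.py
```

```text
9.925 [0.50690558 0.14783031 0.06266517] F [0.75443524 0.20388179 0.27334733] normal -0.778783692015985 tang(+unit y) -0.06508670219490151 0.8279245608401976
tool y angle 40.043774286625
10.025 [0.50696632 0.14807373 0.06258406] F [0.23963019 0.45076083 0.07107886] normal -0.37875119438822386 tang(+unit y) 0.34227984074073303 0.5154223133301915
tool y angle 40.072791733006355
```

View pics/scene4c.png

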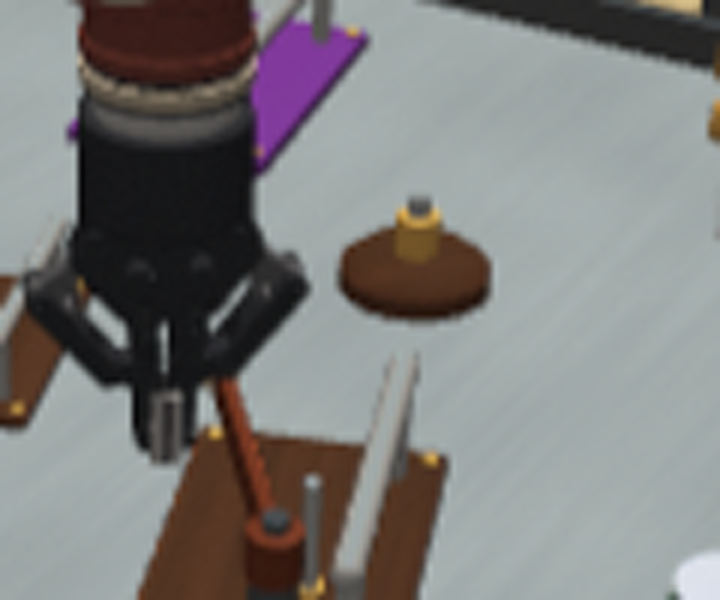

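View pics/top4c.png

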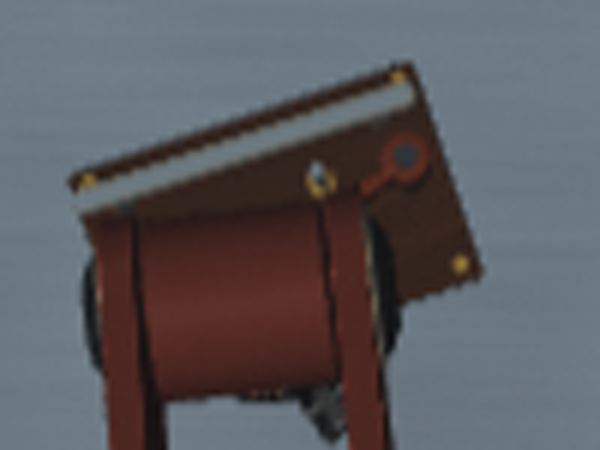

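The lever is back at its rest line, the same as in picture 1, with the finger clear and the force near zero. Now the second press.

servo_tool(
  deltas=[
    [[0,4,4,0,0],[0,9,8,0,0],[0,13,12,0,-0.5],[0,17,16,0,-1.0],[0,22,20,0,-1.5]],
  ],
)

```text
time: 10.65
tool_pos: [0.5283, 0.1684, 0.0621]
tool_rot: [-0.001, 0.492, 0.87, -0.001]
contact_force: [-3.8, -0.5, 2.6]
gripper_width: 0.0
```

servo_tool(
  deltas=[
    [[0,5,4.5,0,-0.6],[0,10,8.5,0,-1.1],[0,14,11.5,0,-1.5],[0,17,12.8,0,-1.75],[0,18,13.4,0,-1.85]],
  ],
)

```text
time: 11.28
tool_pos: [0.5462, 0.1814, 0.0619]
tool_rot: [-0.001, 0.574, 0.819, -0.001]
contact_force: [-3.1, -2.8, 0.6]
gripper_width: -0.0
```

```bash
python3 f.py
```

```text
11.275 [0.54621394 0.18139714 0.06186891] F [-3.12084894 -2.8018975   0.60056599] normal 3.8882058138349187 tang(+unit y) -1.5723177986439223 4.236862898843684
tool y angle 19.97827215104082
```

servo_tool(
  deltas=[
    [[0,0.6,0.2,0,0],[0,1.2,0.4,0,0],[0,1.2,0.4,0,0],[0,1.2,0.4,0,0]],
  ],
)

```text
time: 11.78
tool_pos: [0.5466, 0.1815, 0.0619]
tool_rot: [-0.001, 0.574, 0.819, -0.001]
contact_force: [-6.3, -3.1, 2.8]
gripper_width: -0.002
```

```bash
python3 f.py
```

```text
11.775 [0.5465657  0.18150696 0.06188768] F [-6.33311823 -3.11504682  2.77926977] normal 7.015254111744965 tang(+unit y) -0.7733776108243067 7.585264903026709
tool y angle 20.005411864040255
```

servo_tool(
  deltas=[
    [[0,0.4,0.2,0,0],[0,0.8,0.3,0,0],[0,0.8,0.3,0,0],[0,0.8,0.3,0,0]],
  ],
)

```text
time: 12.28
tool_pos: [0.5467, 0.1816, 0.0618]
tool_rot: [-0.002, 0.573, 0.819, -0.002]
contact_force: [-8.3, -4.7, 5.4]
gripper_width: 0.0
```

```bash
python3 f.py
```

```text
12.275 [0.5467484  0.18159367 0.06184061] F [-8.25587549 -4.71822471  5.42933899] normal 9.368888905932279 tang(+unit y) -1.6263594872005056 10.949833165829075
tool y angle 20.011471184451544
```

servo_tool(
  deltas=[
    [[0,0.4,0.1,0.2,0],[0,0.4,0.1,0.2,0],[0,0.4,0.1,0.2,0],[0,0.4,0.1,0.2,0],[0,0.4,0.1,0.2,0]],
  ],
)

```text
time: 12.9
tool_pos: [0.5468, 0.1816, 0.0618]
tool_rot: [-0.002, 0.573, 0.819, -0.002]
contact_force: [-10.0, -4.6, 5.2]
gripper_width: -0.003
```

```bash
python3 f.py
```

```text
12.9 [0.54679707 0.18161176 0.06182841] F [-10.00039936  -4.63115162   5.24748244] normal 10.979606089024488 tang(+unit y) -0.9506854420181083 12.206212541037518
tool y angle 20.01179913741681
```

servo_tool(
  deltas=[
    [[0,0,0,0,0],[0,0,0,0,0],[0,0,0,0,0],[0,0,0,0,0]],
  ],
)

```text
time: 13.4
tool_pos: [0.5468, 0.1816, 0.0619]
tool_rot: [-0.002, 0.573, 0.819, -0.002]
contact_force: [-9.2, -4.2, 4.0]
gripper_width: 0.001
```

```bash
python3 f.py; python3 - <<'E'
from plant import grab_frame
import cv2
for n,(x,y,w,h) in {"top":(235,190,100,75),"scene":(300,150,120,100)}.items():
    im=cv2.cvtColor(grab_frame(n),cv2.COLOR_RGB2BGR);cv2.imwrite(f"pics/{n}5.png",im)
    cv2.imwrite(f"pics/{n}5c.png",cv2.resize(im[y:y+h,x:x+w],None,fx=6,fy=6,interpolation=cv2.INTER_CUBIC))
E
python3 f.py
```

```text
13.4 [0.54684001 0.18163171 0.06188582] F [-9.2408675  -4.1538748   4.01939892] normal 10.102972027779366 tang(+unit y) -0.7604368333351177 10.899719062697118
tool y angle 20.011863871340918
13.5 [0.54682699 0.18160554 0.06185577] F [-9.5998311  -5.33378841  4.62425238] normal 10.842119701165473 tang(+unit y) -1.7477117242439713 11.915945870135234
tool y angle 20.011522229650563
```

View pics/scene5c.png

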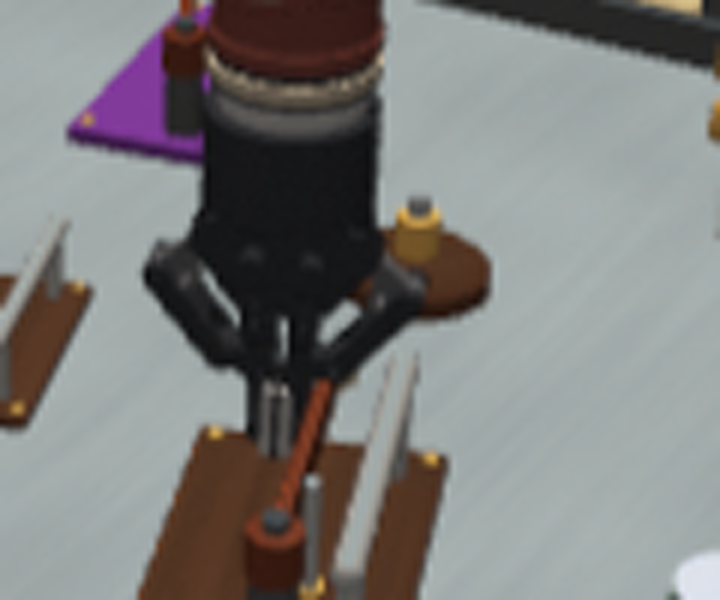

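View pics/scene5.png

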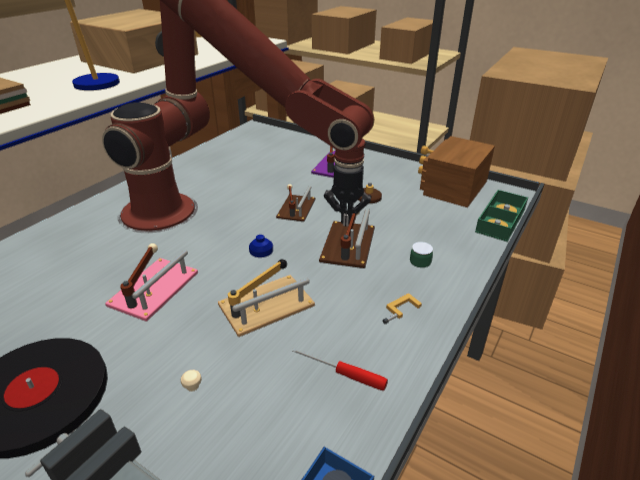

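The lever is against its stop pin and parallel to the bar, with about 10.5 N steady and everything else in place, so I am handing it in.

```bash
python3 -c "
from plant import job_done
print(job_done())"; python3 f.py
```

```text
the job is handed in; nothing more can be done
None
the job is handed in; nothing more can be done
```

The job is handed in: I pressed the rusty iron lever on the larger walnut unit to its stop twice and finished holding it there. Both presses used the back of the shut fingers, from the outer side only.

- **First press:** I brought the lever to its stop, held it for about 1.5 s, building to about 12 N square to the lever, then backed off. A picture showed it back at its rest position with the finger clear.
- **Second press:** I finished with the lever against its stop, parallel to the bar in the last picture. The push read a steady 10–11 N square to the lever (11–12 N in all), at 13.5 s on the clock.

The bar was not touched, and the last scene picture shows the brass-levered unit and the other things where they were.

Two readings were less clean. The force reading wanders by about 1 N, and there was some sideways and upward rubbing (1–5 N) in it. The two cameras also disagreed by about 4 mm on where the unit stands. I took a mean, and the first contact came within about 1 mm of it.

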